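# Free the propped socket bar and bring it to rest over the player

## Robot

A 6-joint arm with a two-finger parallel gripper is mounted at the origin on the work surface. World frame = base frame: x ahead of the robot, y to its left, z up, the work surface at z = 0. Lengths are in m, angles in rad, forces in N, time in s.
With the tool pointing down it reaches from about 0.35 to 0.95 m from the base axis. Payload 17.4 kg.
Tool frame: the origin (TCP) lies on the front face of the gripper's body, between the roots of the fingers; the fingertips stand 84 mm ahead of it and the grasp point (between the pads) lies 65 mm ahead of it; z points along the fingers, y is the line along which they close (so a half turn about z gives the same grasp; the last joint's range is limited). The gripper opens to 93 mm and grips with 3 to 60 N. Pads are 15 mm wide; open, the fingers measure 128 mm over their backs; the gripper's body (75 mm by 188 mm) begins 65 mm behind the grasp point.
Start: joints at [-0.038, 0.116, 1.442, -0, 1.584, -0.038], TCP at [0.675, -0, 0.303] pointing down, gripper open.
Joint ranges: [-2.83, 2.83], [-0.83, 2.19], [0.07, 2.5], [-1.14, 4.28], [0.01, 3], [-2.97, 2.97]. Speed limits (rad/s): [1.89, 1.89, 2.22, 3.14, 3.14, 3.14].

## Interface

Orientations are given as a unit quaternion [x, y, z, w].
In Python, from station import status, cams, job, finder gives the robot as it stands.
- The arm moves only by the tool drive_tool, never from a script. Its argument "plan" is a list of rows, each a list of 7 numbers: the shift along the world's x, y, z in m, then the turn, a rotation vector about the world's x, y, z in degrees, then the opening, from -1 (shut) to 1 (fully open). A call has 1 to 12 rows; each row shifts and turns the commanded pose from where the row before left it; what a row does not reach is not made up. A row lasts 1/8 s, in which the tool goes at most 62.5 mm and 10.7 degrees, less where a joint would pass 70% of its speed; a pose out of reach is approached as far as the arm can. A call is refused whole if a number of a shift passes 0.0625 or a number of a turn 10.7, either way. A call with a gripper value outside its range is refused whole. The fingers move at their own pace and stop on an object; "force" is the grip in N (left out, the last holds). Time passes only in rows, so rows that do not move let the fingers close. It gives the time, the measured TCP pose, the force, the opening and the grip force at its end, in the units of the state.
- status.get_obs(): the state, without advancing time (a new reading comes with each control period).
- cams.get_image(name): name is "scene" or "side" or "wrist"; returns (picture, depth): 400x640x3 uint8, red, green, blue; 400x640 float32, m along the optical axis (not along the pixel's ray), 0 where there is no reading.
- cams.camera_params(name): a dict with "K" (3x3 intrinsics, pixels), "extrinsics" (4x4, takes a point from camera to world coordinates). Camera axes: x right, y down, z forward; pixel columns grow to the right and rows downward; lengths in m; the calibration is good to about 2 mm. A picture is of the moment at which its call begins: read the wrist's pose just before it. camera_params takes no time and is no camera call; for the wrist camera it gives the pose at the moment of the call.
- job.close_job(): hands the job in; it is judged then, once.
Trained networks look in the newest picture that a camera, given by its name, has taken for a name from the list of things; names that differ only in an ending like _2 or _b are one class to them, and where a whole thing is asked for, a point or a joint stands for the part that bears it (a point fixed in the world has none). Each returns a list of dicts, best first, with "score" (0 to 1); they miss things now and then, are a little off and sometimes report something else, mostly with a low value. They report only what shows in the picture. A call takes as long as a camera call. They do not tell look-alikes from the thing itself.
- finder.recognise(camera, target): "rect" ([left, top, width, height] in pixels, round what is visible of it).
The state is a dict: "time": time; "q": joint angles; "dq": joint speeds; "tau": joint torques, N m; "tcp_pos": TCP position; "orientation": TCP orientation; "wrist_force": force on the tool from outside, world axes, zero at the start; "moment": the same for the moment, N m; "grip_width": opening from 0.0 (shut) to 1.0 (fully open); "grasp_force": force on a finger pad.
Only numpy, scipy, OpenCV 4.12 (cv2) and the standard library are available. Lean on these libraries where they do the work, as an engineer would, in place of code of your own. Each camera call takes 0.05 s, during which the arm holds its last target. There are 200 camera calls.

## Task

Pull the wooden prop straight out towards the robot from under the raised end of the hanging socket bar, leaving it standing clear of the bar, so that the bar swings free. Then take the rubber grip of the trolley, move the bar along the rail until it hangs over the middle of the flat disc player and, by moving the trolley only, take out all its swing; keep it there hanging still for three seconds, then let go and leave it still. Never touch the bar itself or let it touch anything after it is freed, do not let it swing up hard against its stops, and leave the other things on the bench alone.

Things in the scene. Friction and masses are not known exactly. Their poses are not given: they have to be found in the camera images.
- gantry: Fixed bench gantry: an aluminium rail (26 x 28 mm, 860 mm long, its underside 250 mm and top 278 mm above the bench) on two posts 880 mm apart. Origin on the bench below the middle of the rail; its y axis runs along the rail, z up. It is turned by up to 0.1 rad from the world axes.
- trolley (a joint): Position of the trolley along the rail's +y direction, m; 0 at the middle of the rail, stops at -0.25 and +0.30. The trolley (0.5 kg) runs with about 4 N of drag, so it stays where it is left, even with the bar swinging under it.
- trolley_grip (a point): Point to grip on the trolley, 314 mm above the bench, in the black rubber grip: an upright block 30 x 30 mm, 46 mm high, on top of the trolley's plate (100 mm along the rail x 50 mm). The block's top is 20 mm above the point, its foot 26 mm below it. Moves with the trolley; axes as the gantry's.
- pivot (a point): The swing pivot on the trolley, 190 mm above the bench, straight below the grip. It moves with the trolley.
- hanger (a joint): Swing angle of the bar about the pivot, rad, in the plane of the rail: 0 hanging level, positive when swung towards the rail's +y (+y end up). Stops at +-0.5. Starts at about -0.32 (-y end up on the prop). Once freed it swings for minutes (damping ratio 0.003), as a pendulum of length 0.35 m, period 1.2 s: 0.35 * angle'' = -9.81 * angle - (trolley acceleration along +y).
- socket_bar: The hanging socket bar, nominally 0.8 kg: white with grey ends and three blue round caps on each side, 300 mm long along the rail, 60 mm wide, 60 mm high, fixed to the hanger. Origin at its centre (and centre of mass), 45 mm below the pivot; y along its length. Hanging level its underside is 115 mm above the bench. Not to be touched.
- prop: Loose wooden prop (0.45 kg): foot board 160 (x) x 60 (y) x 18 mm, origin under its centre; pillar 40 x 50 mm, 155 mm high, at x = +20 mm, its top under the bar's -y end; post 30 x 30 mm, 133 mm high, at x = -55 mm, to grip. Axes as gantry, origin 50 mm on the robot's side (-x) of the rail's line. The bar drops off after 20 mm of pull; clear: 90 mm or more from rail's line to the origin.
- prop_grip (a point): Point to grip in the prop's post, 110 mm above the bench, 23 mm below the post's top; axes as the prop's. Nothing stands within 50 mm of the post on its y sides. The bar's side is 75 mm from the post's centre.
- player: The flat disc player: fixed grey case 180 (x) x 300 (y) x 42 mm under the rail, turned as the gantry; origin at the centre of its underside, y along the rail.
- player_mid (a point): Middle of the player's top, 42 mm above the bench: the pivot must come to rest straight above it along the rail.
- driver: Bystander: screwdriver, 170 mm long, lying.
- tape: Bystander: black tape roll, 84 mm wide, 22 mm high.
- mug: Bystander: white mug, 90 mm high.
- flux: Bystander: small white bottle, 100 mm high.
- remote: Bystander: black remote control, 160 x 45 x 20 mm.
- labels: Bystander: clear jar with yellow lid, 70 mm high.
- meter: Bystander: yellow hand meter, 150 x 90 x 43 mm.
Not all that is in view belongs to the job. There is more than one size of the prop; the one meant has the size given above.

How it is judged:
On the way, in this order (a step that is already met when the one before it is completed fails the run):
1. the prop is drawn out, standing clear, and the bar is free (x of prop in the frame of gantry below -0.09 m and angle between prop's own z axis and vertical below 0.1 rad and contact force between socket_bar and anything else below 0.05 N), for 0.2 s.
2. the bar hangs still over the middle of the player for 3 s (within 20 mm along the rail and 0.06 rad) (value of joint hanger between -0.06 and 0.06 rad and y of pivot in the frame of player between -0.02 and 0.02 m), for 3 s.
At the end, for the whole second after the job is handed in: The bar hangs within 0.06 rad of level, its pivot within 20 mm along the rail of the player's middle, trolley at rest; the prop stands upright, its origin at least 90 mm to the robot's side of the rail's middle line (all of step 2 and x of prop in the frame of gantry below -0.09 m and angle between prop's own z axis and vertical below 0.1 rad and velocity of joint trolley between -0.02 and 0.02 m/s and linear speed of prop below 0.02 m/s); the robot touches nothing.
It fails at once if the robot touches the bar (contact force between any of the fingers, the arm and socket_bar above 0.5 N).
It fails at once if the freed bar touches anything (x of prop in the frame of gantry below -0.085 m and contact force between socket_bar and anything else above 0.5 N).
It fails at once if the bar swings up to its stops (value of joint hanger above 0.47 rad or value of joint hanger below -0.47 rad).
It fails at once if the prop is tipped over (angle between prop's own z axis and vertical above 0.4 rad).
It fails at once if a bystander is disturbed (distance of any of driver, tape, mug, flux, remote, labels, meter from where it was at the start of the episode above 0.03 m).
It also fails if it takes over 64 s, if anything falls off the work surface, if the arm or the gripper's body presses on something with over 40 N, if the wrist force passes 120 N, or if a joint passes its speed limit or range.

## Working session

There is one attempt and no reset: what is moved stays moved. The work goes in short steps, Python scripts to look and compute and a tool call to move; the robot and the scene stay as the last step left them, time stands still between calls to the robot, and variables do not carry over. Pictures are saved under pics/ and viewed, at most 10 in all, crops included, and the job is handed in when it is done.

Besides the shell and the picture viewer there is one more tool, called after "Request:" as name([rows], argument=value, ...), one row to a line, values as JSON. drive_tool: Moves the arm, as the interface text tells. Its arguments: {"type":"object","properties":{"plan":{"type":"array","items":{"type":"array","items":{"type":"number"}}},"force":{"type":"number"}},"required":["plan"]}

```bash
mkdir -p pics; ls; cat > h.py <<'E'
import numpy as np,cv2
from station import status,cams,job,finder
def grab(n,save=None):
    P=cams.camera_params(n); im,d=cams.get_image(n)
    if save: cv2.imwrite('pics/'+save,im[:,:,::-1])
    return im,d,np.array(P['K']),np.array(P['extrinsics'])
def cloud(d,K,E):
    v,u=np.mgrid[:d.shape[0],:d.shape[1]]
    p=np.stack([(u-K[0,2])/K[0,0]*d,(v-K[1,2])/K[1,1]*d,d],-1)
    w=p@E[:3,:3].T+E[:3,3]; w[d<=0]=np.nan
    return w
E
python3 - <<'E'
from h import *
for n in ['scene','side']:
    im,d,K,E=grab(n,n+'0.png'); np.savez(n+'0.npz',im=im,d=d,K=K,E=E)
    for t in ['prop','trolley','player','socket_bar','driver','tape','mug','flux','remote','labels','meter']:
        print(n,t,[(round(r['score'],2),[int(x) for x in r['rect']]) for r in finder.recognise(n,t)][:3])
print(status.get_obs()['time'])
E
```

```text
pics
scene prop [(0.92, [344, 161, 24, 38]), (0.7, [224, 193, 24, 61]), (0.64, [239, 143, 35, 40])]
scene trolley [(0.77, [223, 183, 106, 56]), (0.24, [298, 214, 97, 54])]
scene player [(0.92, [300, 212, 92, 54]), (0.29, [230, 187, 89, 50])]
scene socket_bar [(0.8, [224, 208, 103, 30])]
scene driver [(0.57, [404, 179, 13, 33])]
scene tape [(0.59, [261, 270, 30, 24])]
scene mug [(0.78, [176, 163, 37, 29]), (0.49, [224, 209, 24, 44])]
scene flux [(0.69, [331, 284, 17, 21]), (0.15, [179, 159, 34, 31])]
scene remote [(0.78, [354, 296, 48, 16])]
scene labels [(0.39, [464, 184, 6, 8])]
scene meter [(0.67, [196, 254, 51, 36])]
side prop [(0.87, [410, 176, 16, 40]), (0.72, [348, 236, 37, 33]), (0.69, [342, 150, 35, 44])]
side trolley [(0.59, [312, 129, 39, 84]), (0.42, [338, 152, 41, 42]), (0.36, [270, 200, 82, 74])]
side player [(0.69, [272, 201, 78, 74])]
side socket_bar [(0.62, [308, 140, 42, 73])]
side driver [(0.73, [320, 284, 26, 22]), (0.35, [311, 130, 45, 81])]
side tape [(0.39, [288, 185, 10, 9])]
side mug [(0.56, [402, 150, 24, 31])]
side flux [(0.84, [257, 200, 16, 22]), (0.69, [310, 130, 41, 82]), (0.44, [288, 186, 21, 10])]
side remote [(0.77, [230, 224, 31, 32])]
side labels [(0.72, [294, 328, 25, 30])]
side meter [(0.67, [340, 152, 38, 41]), (0.55, [308, 139, 47, 75])]
1.2
```

View pics/scene0.png

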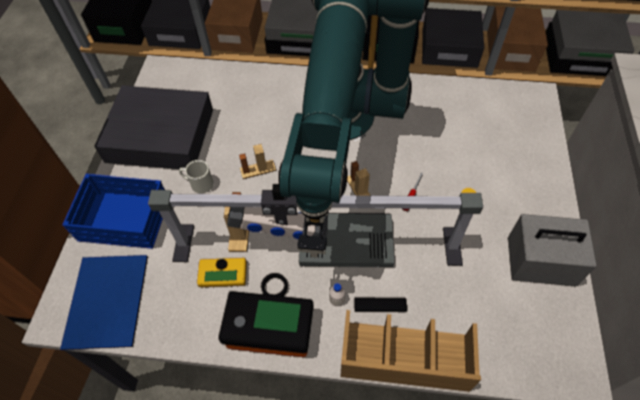

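View pics/side0.png

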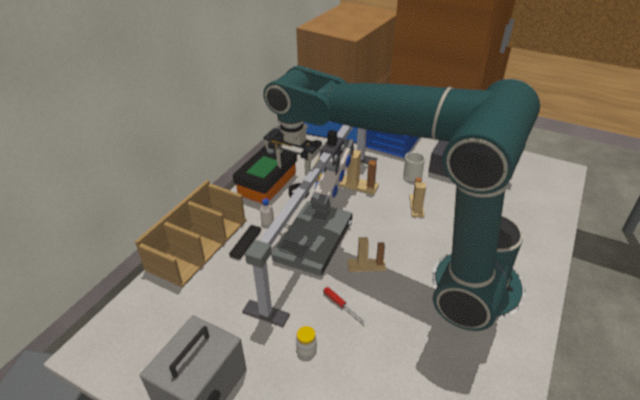

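```bash
python3 - <<'E'
from h import *
for n in ['scene','side']:
    z=np.load(n+'0.npz'); w=cloud(z['d'],z['K'],z['E'])
    print(n,z['E'][:3,3].round(2),z['E'][:3,2].round(2))
    np.save(n+'w.npy',w)
    R={'scene':dict(p1=[344,161,24,38],p2=[224,193,24,61],p3=[239,143,35,40],mug=[176,163,37,29],player=[300,212,92,54]),
       'side':dict(p1=[410,176,16,40],p2=[348,236,37,33],p3=[342,150,35,44])}[n]
    for k,(a,b,c,e) in R.items():
        q=w[b:b+e,a:a+c].reshape(-1,3); q=q[q[:,2]>0.02]
        print(n,k,len(q),np.nanpercentile(q,[3,50,97],axis=0).round(3).tolist())
    # rail top band points
    m=(w[...,2]>0.268)&(w[...,2]<0.285)
    q=w[m]; print('railtop',len(q)); 
    if len(q)>20:
        print(np.percentile(q,[1,50,99],axis=0).round(3).tolist(), np.polyfit(q[:,1],q[:,0],1))
E
```

```text
scene [1.36 0.12 1.49] [-0.54 -0.07 -0.84]
scene p1 590 [[0.309, 0.07, 0.026], [0.37, 0.096, 0.103], [0.696, 0.129, 0.551]]
scene p2 1024 [[0.563, -0.296, 0.023], [0.605, -0.25, 0.205], [0.631, -0.21, 0.279]]
scene p3 380 [[0.279, -0.309, 0.023], [0.311, -0.253, 0.085], [0.331, -0.23, 0.121]]
scene mug 653 [[0.328, -0.534, 0.023], [0.375, -0.457, 0.055], [0.421, -0.41, 0.09]]
scene player 4833 [[0.473, -0.042, 0.031], [0.597, 0.076, 0.042], [0.761, 0.215, 0.392]]
railtop 3041
[[0.064, -1.052, 0.268], [0.572, 0.068, 0.277], [0.643, 0.446, 0.285]] [-0.02041514  0.55260434]
side [-0.04  1.14  1.2 ] [ 0.36 -0.68 -0.63]
side p1 349 [[0.269, -0.408, 0.023], [0.29, -0.239, 0.084], [0.351, -0.228, 0.121]]
side p2 495 [[0.294, 0.08, 0.025], [0.343, 0.117, 0.083], [0.374, 0.135, 0.122]]
side p3 891 [[0.48, -0.437, 0.021], [0.555, -0.256, 0.105], [0.602, -0.151, 0.2]]
railtop 3631
[[-0.295, -1.597, 0.268], [0.556, 0.005, 0.277], [1.715, 0.451, 0.285]] [0.19068762 0.82034726]
```

Candidates for the prop in the scene picture are (236,225) under the bar's raised end, (257,160) and (360,180). In the side picture they are (360,172), (418,196) and (366,252). The tall one under the bar, about 0.17 m at the pillar, fits the description; the other two top out at about 0.12 m. The player is at scene (348,238), and the trolley grip is at about scene (280,197) and side (332,140).

```bash
python3 - <<'E'
from h import *
im=cv2.imread('pics/side0.png'); a=cv2.resize(im[115:225,285:425],None,fx=5,fy=5,interpolation=cv2.INTER_CUBIC)
cv2.imwrite('pics/crop1.png',a)
W={n:np.load(n+'w.npy') for n in ['scene','side']}
def line(q):
    vx,vy,x0,y0=cv2.fitLine(q[:,:2].astype(np.float32),cv2.DIST_HUBER,0,.003,.003).ravel()
    if vy<0: vx,vy=-vx,-vy
    return vx/vy,x0-y0*vx/vy
al=[]
for n,w in W.items():
    q=w.reshape(-1,3); 
    m=(abs(q[:,2]-.278)<.005)&(abs(q[:,0]-.55)<.12)&(abs(q[:,1])<.5)
    r=q[m]; print(n,len(r),'rail x=a*y+b',line(r)); s,b=line(r)
    res=r[:,0]-s*r[:,1]-b; r2=r[abs(res)<.012]; s,b=line(r2); print('refit',s,b,r2[:,1].min(),r2[:,1].max(),np.percentile(r2[:,0]-s*r2[:,1]-b,[2,98]))
    al.append((s,b))
s,b=np.mean(al,0); th=-np.arctan(s); print('yaw',th)
ex=np.array([np.cos(th),np.sin(th)]); ey=np.array([-np.sin(th),np.cos(th)])
for n,w in W.items():
    q=w.reshape(-1,3); L=np.c_[(q[:,:2]-[b,0])@ex,(q[:,:2]-[b,0])@ey,q[:,2]]
    def show(k,lo,hi):
        m=np.all((L>lo)&(L<hi),1); r=L[m]
        if len(r)>5: print(n,k,len(r),np.percentile(r,[1,50,99],axis=0).round(3).tolist())
    show('post',[-.14,-.35,.06],[-.075,-.15,.145])
    show('posttop',[-.14,-.35,.143],[-.075,-.15,.158])
    show('pillar',[-.065,-.35,.05],[.0,-.15,.18])
    show('foot',[-.16,-.35,.012],[-.02,-.15,.024])
    show('grip',[-.04,-.35,.296],[.04,.0,.332])
    show('griptop',[-.04,-.35,.328],[.04,.0,.342])
    show('plate',[-.06,-.35,.283],[.06,.0,.293])
    show('player',[-.15,-.2,.036],[.15,.4,.048])
    show('bar',[-.04,-.35,.13],[.04,.1,.24])
E
```

```text
scene 2242 rail x=a*y+b (np.float32(-0.09478089), np.float32(0.578725))
refit -0.09483393 0.5787977 -0.4833565564544537 0.45155364331928366 [-0.01165261  0.0112588 ]
side 1261 rail x=a*y+b (np.float32(-0.094103515), np.float32(0.5728682))
refit -0.09367623 0.5723563 -0.26107543248572673 0.4560917182392622 [-0.01110413  0.01191113]
yaw 0.09397744
scene post 18 [[-0.118, -0.287, 0.124], [-0.113, -0.273, 0.131], [-0.107, -0.26, 0.137]]
scene pillar 178 [[-0.047, -0.299, 0.051], [-0.011, -0.287, 0.086], [-0.006, -0.248, 0.164]]
scene foot 12 [[-0.045, -0.25, 0.012], [-0.035, -0.247, 0.017], [-0.021, -0.243, 0.021]]
scene grip 100 [[-0.012, -0.131, 0.297], [0.014, -0.118, 0.32], [0.019, -0.102, 0.332]]
scene griptop 70 [[-0.012, -0.13, 0.328], [0.004, -0.12, 0.332], [0.019, -0.11, 0.338]]
scene plate 293 [[-0.022, -0.166, 0.283], [0.011, -0.134, 0.286], [0.027, -0.069, 0.292]]
scene player 3200 [[-0.098, -0.059, 0.036], [0.003, 0.115, 0.041], [0.082, 0.226, 0.047]]
scene bar 1787 [[-0.03, -0.294, 0.132], [0.025, -0.161, 0.18], [0.039, -0.007, 0.235]]
side post 169 [[-0.123, -0.288, 0.061], [-0.109, -0.261, 0.105], [-0.093, -0.252, 0.136]]
side pillar 368 [[-0.053, -0.295, 0.052], [-0.038, -0.25, 0.123], [-0.015, -0.155, 0.178]]
side foot 189 [[-0.132, -0.304, 0.012], [-0.077, -0.259, 0.018], [-0.021, -0.237, 0.024]]
side grip 130 [[-0.018, -0.128, 0.297], [0.0, -0.102, 0.315], [0.013, -0.002, 0.332]]
side griptop 73 [[-0.017, -0.128, 0.329], [0.002, -0.103, 0.334], [0.033, -0.005, 0.342]]
side plate 169 [[-0.026, -0.161, 0.283], [-0.01, -0.092, 0.288], [0.023, -0.062, 0.292]]
side player 3004 [[-0.103, -0.064, 0.036], [-0.019, 0.104, 0.042], [0.077, 0.23, 0.047]]
side bar 1152 [[-0.039, -0.276, 0.131], [-0.02, -0.1, 0.161], [0.033, 0.017, 0.235]]
```

View pics/crop1.png

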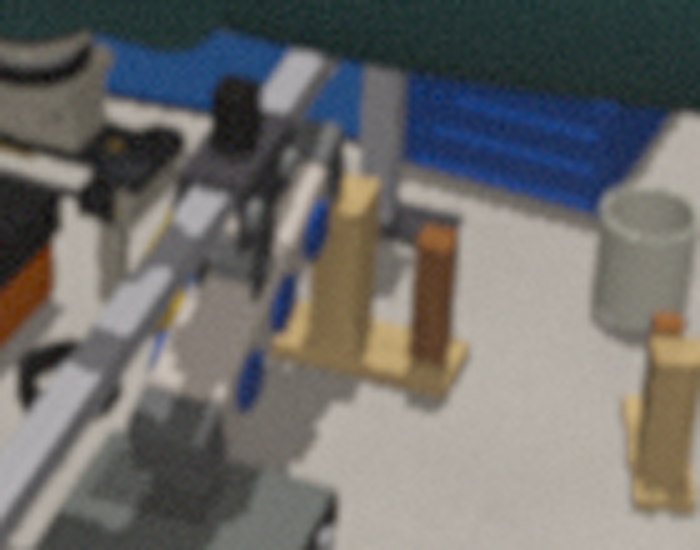

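The crop confirms the choice: the pale pillar at crop (345,270) stands under the bar's end, with the brown post at (433,290) on the robot's side. The smaller prop is apart, at the lower right (690,420).

```bash
python3 - <<'E'
from h import *
from scipy.spatial.transform import Rotation as R
o=status.get_obs(); print(o['tcp_pos'],R.from_quat(o['orientation']).as_matrix().round(3).tolist(),o['time'])
P=cams.camera_params('wrist'); print(np.array(P['extrinsics']).round(3).tolist(),np.array(P['K'])[0,0])
E
```

```text
[ 6.75012116e-01 -2.04053312e-06  3.02770943e-01] [[-0.0, 1.0, 0.0], [1.0, 0.0, 0.0], [0.0, 0.0, -1.0]] 1.2
[[1.0, -0.001, 0.001, 0.675], [-0.0, -0.96, -0.28, 0.078], [0.001, 0.28, -0.96, 0.384], [0.0, 0.0, 0.0, 1.0]] 352.79326510106097
```

Request:
drive_tool([
  [0,0,0.06,0,0,0,1],
  [0,0,0.06,0,0,2.7,1],
  [-0.05,-0.04,0.02,0,0,2.7,1],
  [-0.06,-0.06,0,0,0,0,1],
  [-0.06,-0.06,0,0,0,0,1],
  [-0.04,-0.06,0,0,0,0,1],
  [0,-0.06,0,0,0,0,1],
  [0,0,0,0,0,0,1],
  [0,0,0,0,0,0,1],
])

```text
time: 2.33
tcp_pos: [0.5054, -0.2375, 0.4413]
orientation: [0.673, 0.739, 0.0, -0.0]
wrist_force: [-0.1, 0.4, -0.2]
grip_width: 1.001
grasp_force: 0.0
```

```bash
python3 - <<'E'
from h import *
from scipy.spatial.transform import Rotation as R
o=status.get_obs(); print(o['tcp_pos'],R.from_quat(o['orientation']).as_matrix().round(3).tolist(),o['time'])
im,d,K,E=grab('wrist','w1.png'); np.savez('w1.npz',im=im,d=d,K=K,E=E)
w=cloud(d,K,E).reshape(-1,3); th=.094
ex=np.array([np.cos(th),np.sin(th)]); ey=np.array([-np.sin(th),np.cos(th)])
for k,lo,hi in [('posttop',[.44,-.33,.125],[.53,-.23,.145]),('foot',[.38,-.36,.012],[.55,-.2,.024])]:
    m=np.all((w>lo)&(w<hi),1); r=w[m]
    if len(r): print(k,len(r),np.median(r,0).round(3)); l=np.c_[r[:,:2]@ex,r[:,:2]@ey]; print(np.percentile(l,[1,50,99],axis=0).round(3).tolist())
    if len(r): 
        c=np.percentile(l,[1,99],axis=0).mean(0); print('centre world',c[0]*ex+c[1]*ey)
E
```

```text
[ 0.50536132 -0.2375094   0.4413495 ] [[-0.094, 0.996, -0.0], [0.996, 0.094, 0.0], [0.0, -0.0, -1.0]] 2.325
posttop 635 [ 0.498 -0.282  0.132]
[[0.455, -0.342], [0.469, -0.327], [0.484, -0.314]]
centre world [ 0.49804248 -0.282479  ]
foot 1423 [ 0.524 -0.272  0.018]
[[0.445, -0.358], [0.495, -0.32], [0.522, -0.299]]
centre world [ 0.51190052 -0.28169413]
```

View pics/w1.png

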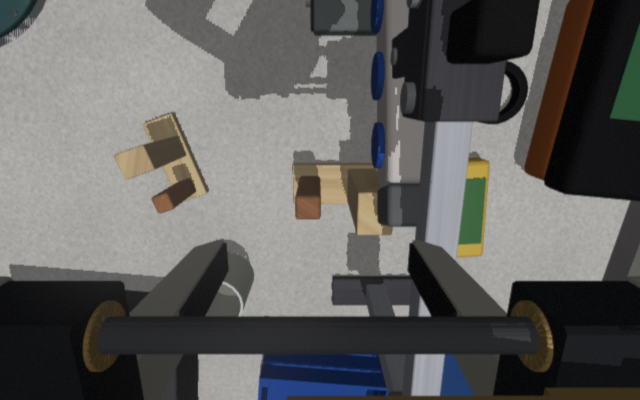

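The wrist picture shows the brown post at (308,198) and the pillar at (372,200) under the bar end. The fingers now close along world x, so a +90° turn is needed. That also puts the camera on the robot's side.

Request:
drive_tool([
  [-0.007,-0.045,0,0,0,10,1],
  [0,0,0,0,0,10,1],
  [0,0,0,0,0,10,1],
  [0,0,0,0,0,10,1],
  [0,0,0,0,0,10,1],
  [0,0,0,0,0,10,1],
  [0,0,0,0,0,10,1],
  [0,0,-0.03,0,0,10,1],
  [0,0,-0.03,0,0,10,1],
  [0,0,-0.03,0,0,0,1],
  [0,0,0,0,0,0,1],
  [0,0,0,0,0,0,1],
])

```text
time: 3.88
tcp_pos: [0.4988, -0.2821, 0.353]
orientation: [-0.048, 0.999, -0.0, 0.001]
wrist_force: [0.0, 0.5, 0.5]
grip_width: 0.997
grasp_force: 0.0
```

```bash
python3 - <<'E'
from h import *
from scipy.spatial.transform import Rotation as R
o=status.get_obs(); print(o['tcp_pos'],R.from_quat(o['orientation']).as_matrix().round(3).tolist(),o['q'],o['time'])
im,d,K,E=grab('wrist','w2.png')
w=cloud(d,K,E).reshape(-1,3); th=.094
ex=np.array([np.cos(th),np.sin(th)]); ey=np.array([-np.sin(th),np.cos(th)])
m=np.all((w>[.44,-.34,.122])&(w<[.54,-.23,.145]),1); r=w[m]; l=np.c_[r[:,:2]@ex,r[:,:2]@ey]
p=np.percentile(l,[1,99],axis=0); c=p.mean(0); print(len(r),np.median(r[:,2]),p.round(3).tolist(),c[0]*ex+c[1]*ey)
E
```

```text
[ 0.49878584 -0.28206268  0.35297803] [[-0.995, -0.095, 0.001], [-0.095, 0.995, -0.001], [-0.001, -0.001, -1.0]] [-5.59189873e-01 -1.15699868e-01  1.59277369e+00  2.46455651e-05
  1.66304977e+00 -2.22505564e+00] 3.875
1087 0.13229809004929577 [[0.455, -0.343], [0.483, -0.314]] [ 0.49751668 -0.28307562]
```

View pics/w2.png

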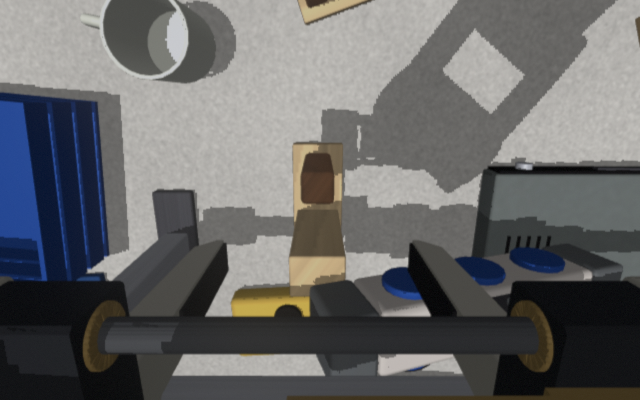

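The post at (317,178) is centred between the fingers. I descend and close.

Request:
drive_tool([
  [-0.001,-0.001,-0.045,0,0,0,1],
  [0,0,-0.045,0,0,0,1],
  [0,0,-0.045,0,0,0,1],
  [0,0,-0.03,0,0,0,1],
  [0,0,-0.013,0,0,0,1],
  [0,0,0,0,0,0,-1],
  [0,0,0,0,0,0,-1],
  [0,0,0,0,0,0,-1],
  [0,0,0,0,0,0,-1],
  [0,0,0,0,0,0,-1],
], force=40)

```text
time: 5.18
tcp_pos: [0.4974, -0.2837, 0.1736]
orientation: [-0.047, 0.999, -0.0, 0.0]
wrist_force: [-0.0, -0.2, -0.7]
grip_width: 0.513
grasp_force: 0.0
```

Request:
drive_tool([
  [0,0,0,0,0,0,-1],
  [0,0,0,0,0,0,-1],
  [0,0,0,0,0,0,-1],
  [0,0,0,0,0,0,-1],
], force=40)

```text
time: 5.68
tcp_pos: [0.4973, -0.2836, 0.1733]
orientation: [-0.047, 0.999, 0.0, -0.0]
wrist_force: [-2.1, 0.5, 0.2]
grip_width: 0.324
grasp_force: 40.0
```

Request:
drive_tool([
  [-0.01,-0.001,0,0,0,0,-1],
  [-0.02,-0.002,0,0,0,0,-1],
  [-0.02,-0.002,0,0,0,0,-1],
  [-0.015,-0.001,0,0,0,0,-1],
  [0,0,0,0,0,0,-1],
  [0,0,0,0,0,0,-1],
])

```text
time: 6.42
tcp_pos: [0.4323, -0.2897, 0.1733]
orientation: [-0.047, 0.999, 0.0, -0.0]
wrist_force: [-0.6, 0.7, -3.1]
grip_width: 0.323
grasp_force: 40.0
```

```bash
python3 - <<'E'
from h import *
im,d,K,E=grab('side','side1.png')
w=cloud(d,K,E); np.save('side1w.npy',w)
im,d,K,E=grab('scene')
print(status.get_obs()['wrist_force'])
a=cv2.imread('pics/side1.png')[110:225,285:425]
b=cv2.cvtColor(im[170:270,180:400],cv2.COLOR_RGB2BGR)
cv2.imwrite('pics/c2.png',np.vstack([cv2.resize(a,(365,300)),cv2.resize(b,(365,166))])[:,:])
# blue cap detection
for n,i in [('side',cv2.imread('pics/side1.png')),('scene',cv2.cvtColor(im,cv2.COLOR_RGB2BGR))]:
    h=cv2.cvtColor(i,cv2.COLOR_BGR2HSV); m=cv2.inRange(h,(105,150,50),(125,255,255))
    nn,_,st,ce=cv2.connectedComponentsWithStats(m); print(n,[(s[4],c.round(1).tolist()) for s,c in zip(st[1:],ce[1:]) if s[4]>8])
E
```

```text
[-1.92792461 -0.42590791 -1.95904421]
side [(np.int32(697), [321.5, 123.4]), (np.int32(384), [373.9, 135.5]), (np.int32(90), [352.4, 134.7]), (np.int32(165), [409.3, 141.1]), (np.int32(15), [345.0, 173.3]), (np.int32(10), [338.8, 177.7]), (np.int32(16), [331.8, 184.6]), (np.int32(17), [265.4, 201.5])]
scene [(np.int32(4979), [114.7, 211.6]), (np.int32(88), [308.4, 228.1]), (np.int32(76), [286.2, 231.1]), (np.int32(75), [265.0, 234.2]), (np.int32(6016), [105.0, 302.7]), (np.int32(33), [337.0, 287.2])]
```

View pics/c2.png

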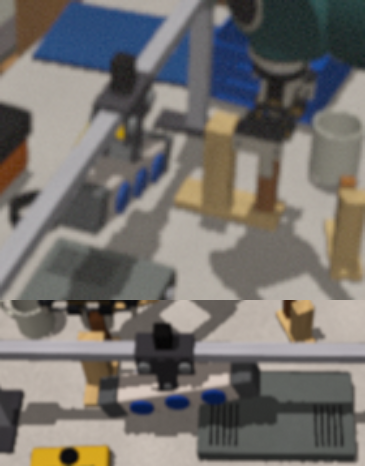

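The bar is free, with its caps visible in the scene view. The prop stands clear in the gripper. I release it, lift away and go to hover near the trolley.

Request:
drive_tool([
  [0,0,0,0,0,0,1],
  [0,0,0,0,0,0,1],
  [0,0,0,0,0,0,1],
  [0,0,0,0,0,0,1],
  [0,0,0.04,0,0,0,1],
  [0,0,0.06,0,0,0,1],
  [0,0,0.06,0,0,0,1],
  [0,0,0.06,0,0,0,1],
  [0,0,0.06,0,0,0,1],
  [0.034,0.05,0.02,0,0,0,1],
  [0.04,0.05,0,0,0,0,1],
  [0.04,0.05,0,0,0,0,1],
])

```text
time: 8.02
tcp_pos: [0.5446, -0.1414, 0.4735]
orientation: [-0.047, 0.999, -0.0, 0.0]
wrist_force: [0.8, -1.7, -0.4]
grip_width: 1.001
grasp_force: 0.0
```

Request:
drive_tool([
  [0.02,0.024,0,0,0,0,1],
  [0,0,0,0,0,0,1],
  [0,0,0,0,0,0,1],
])

```text
time: 8.4
tcp_pos: [0.5636, -0.1194, 0.473]
orientation: [-0.047, 0.999, -0.0, -0.0]
wrist_force: [-0.3, -1.0, 0.5]
grip_width: 1.001
grasp_force: 0.0
```

```bash
python3 - <<'E'
from h import *
o=status.get_obs(); print(o['tcp_pos'],o['orientation'],o['time'])
th=.094; ex=np.array([np.cos(th),np.sin(th)]); ey=np.array([-np.sin(th),np.cos(th)])
im,d,K,E=grab('wrist','w3.png')
w=cloud(d,K,E).reshape(-1,3)
def f(k,lo,hi):
    m=np.all((w>lo)&(w<hi),1); r=w[m]; l=np.c_[r[:,:2]@ex,r[:,:2]@ey]
    if len(r)<20: print(k,len(r));return
    p=np.percentile(l,[1,99],axis=0); c=p.mean(0); print(k,len(r),np.median(r[:,2]).round(4),p.round(3).tolist(),'size',(p[1]-p[0]).round(3),'local',c.round(4),'world',(c[0]*ex+c[1]*ey).round(4))
f('blocktop',[.53,-.2,.326],[.65,-.04,.342])
f('plate',[.5,-.2,.284],[.67,-.02,.292])
f('player',[.35,-.2,.036],[.75,.4,.048])
f('posttop',[.38,-.34,.122],[.46,-.23,.145])
E
```

```text
[ 0.56356525 -0.11936891  0.47302782] [-4.70954805e-02  9.98890384e-01 -1.09024942e-04 -7.32186676e-05] 8.4
blocktop 1762 0.3333 [[0.559, -0.186], [0.587, -0.156]] size [0.028 0.029] local [ 0.5734 -0.171 ] world [ 0.5869 -0.1164]
plate 5336 0.2876 [[0.55, -0.22], [0.598, -0.122]] size [0.049 0.098] local [ 0.5739 -0.1708] world [ 0.5874 -0.1162]
player 17191 0.0419 [[0.474, -0.122], [0.622, 0.17]] size [0.148 0.292] local [0.548  0.0242] world [0.5433 0.0755]
posttop 850 0.1319 [[0.391, -0.343], [0.42, -0.314]] size [0.029 0.029] local [ 0.4053 -0.3282] world [ 0.4343 -0.2887]
```

View pics/w3.png

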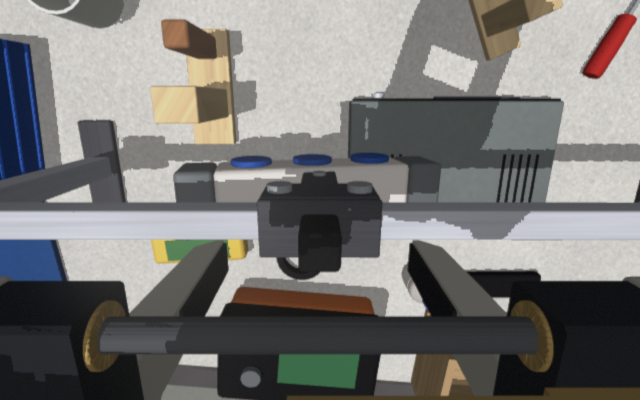

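The picture shows the black block at (320,245) centred between the fingers, and the swinging bar behind it with its caps at (250,160), (312,158) and (370,157). The prop stands clear at upper left (200,80). I descend and grip the trolley.

Request:
drive_tool([
  [0.0235,0.003,0,0,0,0,1],
  [0,0,-0.03,0,0,0,1],
  [0,0,-0.035,0,0,0,1],
  [0,0,-0.022,0,0,0,1],
  [0,0,-0.004,0,0,0,1],
  [0,0,0,0,0,0,-1],
  [0,0,0,0,0,0,-1],
  [0,0,0,0,0,0,-1],
  [0,0,0,0,0,0,-1],
  [0,0,0,0,0,0,-1],
  [0,0,0,0,0,0,-1],
  [0,0,0,0,0,0,-1],
], force=40)

```text
time: 9.95
tcp_pos: [0.5873, -0.1159, 0.382]
orientation: [-0.047, 0.999, 0.0, -0.0]
wrist_force: [0.4, -0.2, -0.6]
grip_width: 0.321
grasp_force: 40.0
```

Request:
drive_tool([
  [0,0,0,0,0,0,-1],
  [0,0,0,0,0,0,-1],
])

```text
time: 10.2
tcp_pos: [0.5873, -0.116, 0.382]
orientation: [-0.047, 0.999, 0.0, 0.0]
wrist_force: [-0.6, 0.8, 0.7]
grip_width: 0.319
grasp_force: 40.0
```

```bash
cat >> h.py <<'E'
W0=np.sqrt(9.81/.35)
def caps(n='scene'):
    "angle of the bar from the three far-side caps (world coords), time at start, trolley y along rail"
    t=status.get_obs()['time']; im,d,K,E=grab(n)
    h=cv2.cvtColor(im,cv2.COLOR_RGB2HSV); m=cv2.inRange(h,(105,150,50),(125,255,255))
    nn,lab,st,ce=cv2.connectedComponentsWithStats(m); w=cloud(d,K,E); P=[]
    for i in range(1,nn):
        if st[i,4]<15: continue
        p=np.nanmedian(w[lab==i],0)
        if .1<p[2]<.25 and .5<p[0]<.72 and abs(p[1])<.45: P.append(p)
    return t,np.array(P),im
ey=np.array([-np.sin(.094),np.cos(.094)])
def track(k,n='scene'):
    T=[];A=[];N=[];Y=[]
    for _ in range(k):
        t,P,im=caps(n)
        N.append(len(P))
        if len(P)<2: continue
        s=P[:,:2]@ey; A.append(np.arctan(np.polyfit(s,P[:,2],1)[0])); T.append(t); Y.append(s.mean())
    return np.array(T),np.array(A),N,np.array(Y),im
def fit(T,A,t0,off=True):
    M=np.c_[np.cos(W0*(T-t0)),np.sin(W0*(T-t0))]
    if off: M=np.c_[M,np.ones(len(T))]
    c=np.linalg.lstsq(M,A,rcond=None)[0]
    return c,np.std(A-M@c)   # theta, thetadot/W0 at t0, offset
E
python3 - <<'E'
from h import *
T,A,N,Y,im=track(24); cv2.imwrite('pics/s3.png',im[:,:,::-1])
print(N,A.round(3)); t0=status.get_obs()['time']
c,r=fit(T,A,t0); print(t0,c,np.hypot(*c[:2]),r); print(status.get_obs()['tcp_pos'])
E
```

```text
[3, 3, 3, 3, 3, 3, 3, 3, 3, 3, 3, 3, 3, 3, 3, 3, 3, 3, 3, 3, 3, 3, 3, 3] [ 0.149  0.064  0.017 -0.078 -0.144 -0.21  -0.255 -0.286 -0.297 -0.278
 -0.278 -0.222 -0.152 -0.102 -0.026  0.063  0.138  0.169  0.245  0.259
  0.274  0.264  0.246  0.19 ]
11.4 [ 0.14148937 -0.24956201 -0.01241034] 0.2868805281748782 0.008693567727783675
[ 0.58733101 -0.11593794  0.38199132]
```

```bash
cat >> h.py <<'E'
from scipy.optimize import minimize
def sim(v,th,w,lag,dt=.00125,tail=.5):
    "rows v (m), start theta, thetadot/W0 -> theta trace, end state (theta, thetadot/W0) and trolley pos; trolley = command through 2 equal lags"
    n=int(.125/dt); cmd=np.r_[np.repeat(np.asarray(v)/.125,n),np.zeros(int(tail/dt))]
    vel=0;v1=0;x=0;thd=w*W0;tr=[]
    for c in cmd:
        a1=(c-v1)/(lag/2); v1+=a1*dt; a=(v1-vel)/(lag/2); vel+=a*dt; x+=vel*dt
        thd+=(-W0**2*th-a/.35)*dt; th+=thd*dt; tr.append(th)
    return np.array(tr),th,thd/W0,x
def plan(D,th,w,n=12,lag=.05):
    z=sim(np.zeros(n),th,w,lag); z0=np.array(z[1:3])
    G=np.array([np.array(sim(e,0,0,lag)[1:3]) for e in np.eye(n)]).T
    A=np.vstack([G,np.ones(n)]); b=np.r_[-z0,D]
    Df=np.diff(np.eye(n+2)[:,1:-1],axis=0)   # jumps of speed incl. ends
    H=Df.T@Df+.05*np.eye(n)
    Hi=np.linalg.inv(H); v=Hi@A.T@np.linalg.solve(A@Hi@A.T,b)
    vr=v.round(3); tr,t1,w1,x=sim(vr,th,w,lag)
    print('v mm',(vr*1000).astype(int).tolist(),'sum',vr.sum().round(3),'th range',tr.min().round(2),tr.max().round(2),'end',round(t1,3),round(w1,3))
    print([[round(float(-.0939*a),4),round(float(.9956*a),4)] for a in vr])
    return vr
E
python3 - <<'E'
from h import *
for n in (9,10,11,12): plan(.197,.1415,-.2496,n)
E
```

```text
v mm [18, 15, 5, -1, 5, 23, 42, 52, 39] sum 0.198 th range -0.33 0.2 end -0.001 0.001
[[-0.0017, 0.0179], [-0.0014, 0.0149], [-0.0005, 0.005], [0.0001, -0.001], [-0.0005, 0.005], [-0.0022, 0.0229], [-0.0039, 0.0418], [-0.0049, 0.0518], [-0.0037, 0.0388]]
v mm [6, 5, 2, 3, 11, 24, 37, 44, 40, 25] sum 0.197 th range -0.3 0.17 end -0.001 0.0
[[-0.0006, 0.006], [-0.0005, 0.005], [-0.0002, 0.002], [-0.0003, 0.003], [-0.001, 0.011], [-0.0023, 0.0239], [-0.0035, 0.0368], [-0.0041, 0.0438], [-0.0038, 0.0398], [-0.0023, 0.0249]]
v mm [0, -2, -2, 3, 13, 26, 37, 42, 39, 28, 14] sum 0.198 th range -0.28 0.14 end -0.002 -0.002
[[-0.0, 0.0], [0.0002, -0.002], [0.0002, -0.002], [-0.0003, 0.003], [-0.0012, 0.0129], [-0.0024, 0.0259], [-0.0035, 0.0368], [-0.0039, 0.0418], [-0.0037, 0.0388], [-0.0026, 0.0279], [-0.0013, 0.0139]]
v mm [-1, -4, -4, 2, 13, 26, 37, 42, 38, 28, 16, 5] sum 0.198 th range -0.27 0.14 end 0.003 0.001
[[0.0001, -0.001], [0.0004, -0.004], [0.0004, -0.004], [-0.0002, 0.002], [-0.0012, 0.0129], [-0.0024, 0.0259], [-0.0035, 0.0368], [-0.0039, 0.0418], [-0.0036, 0.0378], [-0.0026, 0.0279], [-0.0015, 0.0159], [-0.0005, 0.005]]
```

Request:
drive_tool([
  [0,-0.001,0,0,0,0,-1],
  [0.0004,-0.004,0,0,0,0,-1],
  [0.0004,-0.004,0,0,0,0,-1],
  [-0.0002,0.002,0,0,0,0,-1],
  [-0.0012,0.013,0,0,0,0,-1],
  [-0.0024,0.026,0,0,0,0,-1],
  [-0.0035,0.037,0,0,0,0,-1],
  [-0.0039,0.042,0,0,0,0,-1],
  [-0.0036,0.038,0,0,0,0,-1],
  [-0.0026,0.028,0,0,0,0,-1],
  [-0.0015,0.016,0,0,0,0,-1],
  [-0.0005,0.005,0,0,0,0,-1],
])

```text
time: 12.9
tcp_pos: [0.5687, 0.0822, 0.382]
orientation: [-0.047, 0.999, -0.0, -0.0]
wrist_force: [0.0, -3.5, -1.1]
grip_width: 0.321
grasp_force: 40.0
```

```bash
python3 - <<'E'
from h import *
T,A,N,Y,im=track(24)
print(N,A.round(3)); t0=status.get_obs()['time']
c,r=fit(T,A,t0); print(t0,c,np.hypot(*c[:2]),r); o=status.get_obs(); print(o['tcp_pos'],o['wrist_force'],Y[-3:])
c1,_=fit(T,A,12.9); print('state at end of plan',c1)
for lag in (.0025,.02,.04,.06,.08,.1,.12): print(lag,sim([-.001,-.004,-.004,.002,.013,.026,.037,.042,.038,.028,.016,.005],.1415,-.2496,lag,tail=0)[1:])
im,d,K,E=grab('wrist','w4.png'); w=cloud(d,K,E); q=w.reshape(-1,3); ex=np.array([ey[1],-ey[0]])
l=np.c_[q[:,:2]@ex,q[:,:2]@ey]
m=(q[:,2]>.037)&(q[:,2]<.047)&(abs(q[:,0]-.56)<.15)&(abs(q[:,1]-.08)<.25); L=l[m]
for a in np.arange(.46,.66,.02):
    s=L[(L[:,0]>a)&(L[:,0]<a+.02),1]
    if len(s)>50: print(a.round(2),len(s),np.percentile(s,[.5,99.5]).round(4))
print('trolley local',np.array(o['tcp_pos'])[:2]@ey)
E
```

```text
[3, 3, 3, 3, 3, 3, 3, 3, 3, 3, 3, 3, 3, 3, 3, 3, 3, 3, 3, 3, 3, 3, 3, 3] [ 0.049  0.03   0.014 -0.023 -0.046 -0.045 -0.068 -0.074 -0.065 -0.051
 -0.074 -0.042 -0.036 -0.018  0.002  0.028  0.042  0.048  0.072  0.071
  0.086  0.065  0.07   0.057]
14.1 [ 0.0351124  -0.06622815  0.00335041] 0.07496030958605361 0.007703037428772683
[0.56872833 0.08185135 0.38200383] [-0.9455576  -4.05151837 -0.41940071] [0.03184248 0.0314784  0.03048404]
state at end of plan [ 0.03964948 -0.06361577  0.00335041]
0.0025 (np.float64(0.023406936949769912), np.float64(-0.08763070267155088), np.float64(0.1979999999999991))
0.02 (np.float64(0.01859439035664826), np.float64(-0.0615916902928606), np.float64(0.1972999822717678))
0.04 (np.float64(0.00889214995918776), np.float64(-0.03374709496087591), np.float64(0.19647850303992553))
0.06 (np.float64(-0.004400495465181588), np.float64(-0.01060537579675529), np.float64(0.1954729470281323))
0.08 (np.float64(-0.020211523927268004), np.float64(0.007555196680985222), np.float64(0.19411325277744568))
0.1 (np.float64(-0.03770850818158977), np.float64(0.02151487705429481), np.float64(0.19233851101227428))
0.12 (np.float64(-0.05618870717890877), np.float64(0.03182437727119387), np.float64(0.19013933374458306))
0.46 1692 [-0.1213  0.1696]
0.48 4751 [-0.1233  0.1718]
0.5 4612 [-0.1229  0.1717]
0.52 4291 [-0.1231  0.1716]
0.54 2502 [-0.1238  0.1724]
trolley local 0.028108227947333725
```

```bash
python3 - <<'E'
from h import *
T,A,N,Y,im=track(24)
t0=status.get_obs()['time']; c,r=fit(T,A,t0); print(t0,c,np.hypot(*c[:2]),r)
plan(-.003,c[0],c[1],10,.005)
E
```

```text
15.35 [ 0.01563217 -0.06742015  0.00114168] 0.06920868466476336 0.01227129693107929
v mm [-2, -4, -5, -4, -2, 1, 4, 5, 4, 2] sum -0.001 th range -0.05 0.02 end -0.001 0.001
[[0.0002, -0.002], [0.0004, -0.004], [0.0005, -0.005], [0.0004, -0.004], [0.0002, -0.002], [-0.0001, 0.001], [-0.0004, 0.004], [-0.0005, 0.005], [-0.0004, 0.004], [-0.0002, 0.002]]
```

Request:
drive_tool([
  [0.0002,-0.002,0,0,0,0,-1],
  [0.0004,-0.004,0,0,0,0,-1],
  [0.0005,-0.005,0,0,0,0,-1],
  [0.0004,-0.004,0,0,0,0,-1],
  [0.0002,-0.002,0,0,0,0,-1],
  [-0.0001,0.001,0,0,0,0,-1],
  [-0.0004,0.004,0,0,0,0,-1],
  [-0.0005,0.005,0,0,0,0,-1],
  [-0.0004,0.004,0,0,0,0,-1],
  [-0.0002,0.002,0,0,0,0,-1],
])

```text
time: 16.6
tcp_pos: [0.5688, 0.0808, 0.382]
orientation: [-0.047, 0.999, -0.0, -0.0]
wrist_force: [-3.1, -4.2, -1.1]
grip_width: 0.32
grasp_force: 40.0
```

```bash
python3 - <<'E'
from h import *
T,A,N,Y,im=track(24)
t0=status.get_obs()['time']; c,r=fit(T,A,t0); print(t0,c,np.hypot(*c[:2]),r,np.array(status.get_obs()['tcp_pos'])[:2]@ey)
plan(-.002,c[0],c[1],10,.005)
E
```

```text
17.8 [-0.00495801  0.00327704  0.00381727] 0.005943131270193104 0.007772973574923444 0.027162837434543674
v mm [0, 0, 0, 0, 0, 0, 0, -1, -1, 0] sum -0.002 th range -0.0 0.01 end 0.002 0.001
[[0.0, -0.0], [0.0, -0.0], [-0.0, 0.0], [-0.0, 0.0], [-0.0, 0.0], [-0.0, 0.0], [0.0, -0.0], [0.0001, -0.001], [0.0001, -0.001], [0.0, -0.0]]
```

The swing is down to about 0.006 rad, and the pivot is about 3 mm from the player's middle. I hold it there, then let go.

Request:
drive_tool([
  [0,0,0,0,0,0,-1],
  [0,0,0,0,0,0,-1],
  [0,0,0,0,0,0,-1],
  [0,0,0,0,0,0,-1],
  [0,0,0,0,0,0,-1],
  [0,0,0,0,0,0,-1],
  [0,0,0,0,0,0,-1],
  [0,0,0,0,0,0,-1],
  [0,0,0,0,0,0,-1],
  [0,0,0,0,0,0,-1],
  [0,0,0,0,0,0,-1],
  [0,0,0,0,0,0,-1],
])

```text
time: 19.3
tcp_pos: [0.5688, 0.0809, 0.382]
orientation: [-0.047, 0.999, -0.0, -0.0]
wrist_force: [-3.8, -3.0, -1.2]
grip_width: 0.32
grasp_force: 40.0
```

Request:
drive_tool([
  [0,0,0,0,0,0,-1],
  [0,0,0,0,0,0,-1],
  [0,0,0,0,0,0,-1],
  [0,0,0,0,0,0,-1],
  [0,0,0,0,0,0,-1],
  [0,0,0,0,0,0,-1],
  [0,0,0,0,0,0,-1],
  [0,0,0,0,0,0,-1],
  [0,0,0,0,0,0,-1],
  [0,0,0,0,0,0,-1],
  [0,0,0,0,0,0,-1],
  [0,0,0,0,0,0,-1],
])

```text
time: 20.8
tcp_pos: [0.5688, 0.0809, 0.382]
orientation: [-0.047, 0.999, -0.0, -0.0]
wrist_force: [-2.8, -3.9, -1.8]
grip_width: 0.324
grasp_force: 40.0
```

Request:
drive_tool([
  [0,0,0,0,0,0,1],
  [0,0,0,0,0,0,1],
  [0,0,0,0,0,0,1],
  [0,0,0,0,0,0,1],
  [0,0,0,0,0,0,1],
  [0,0,0.03,0,0,0,1],
  [0,0,0.05,0,0,0,1],
  [0,0,0.04,0,0,0,1],
  [0,0,0,0,0,0,1],
  [0,0,0,0,0,0,1],
])

```text
time: 22.05
tcp_pos: [0.5689, 0.081, 0.5011]
orientation: [-0.047, 0.999, -0.0, -0.0]
wrist_force: [-0.5, 0.4, 0.2]
grip_width: 0.999
grasp_force: 0.0
```

```bash
python3 - <<'E'
from h import *
T,A,N,Y,im=track(24); cv2.imwrite('pics/end.png',im[:,:,::-1])
t0=status.get_obs()['time']; c,r=fit(T,A,t0); print(t0,c,np.hypot(*c[:2]),r,status.get_obs()['tcp_pos'])
im,d,K,E=grab('wrist'); q=cloud(d,K,E).reshape(-1,3)
r=q[(abs(q[:,2]-.334)<.006)&(abs(q[:,0]-.57)<.06)&(abs(q[:,1]-.08)<.06)]; print('block local y',len(r),np.percentile(r[:,:2]@ey,[1,99]))
E
```

```text
23.25 [ 9.59523266e-05 -2.70983435e-03  5.90461686e-03] 0.0027115326010315006 0.01038170235396245 [0.5687977  0.08100322 0.5020106 ]
block local y 1508 [0.01236504 0.04161607]
```

View pics/end.png

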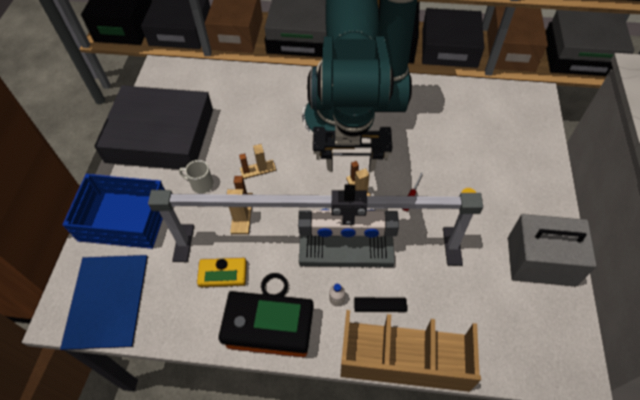

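The bar hangs level and still over the middle of the player (348,232). The prop stands clear at (240,205), and the gripper is up and touching nothing. The block sits at 0.027 along the rail against 0.024 for the player's middle.

```bash
python3 -c "
from h import *
print(job.close_job())"
```

```text
the job is handed in; nothing more can be done
None
```

I handed the job in at about 23 s of the 64 s, with no verdict returned: the prop stands clear about 113 mm out from the rail's line, the bar hangs within 0.01 rad of level about 3 mm from the player's middle, and the gripper has let go.

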